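Set the stock tags on the eyepiece-ring bins

TASK

Each of the four bins on the stock board has a hinged metal tag in front of it: tipped towards its bin it shows the face with the raised round disc (stocked), tipped away from the bin it shows its plain face (reorder). Two of the tags are wrong: push each of them over gently with a fingertip, so that the two bins filled with eyepiece rings, and only those, show the disc. Do not flip the tags that are already right, and do not pick up or shift anything else on or around the board.

Things in the scene. Friction and masses are not known exactly. Their poses are not given: they have to be found in the camera images.
- bin_full_a: a bin filled with brass eyepiece rings (eight, in four stacks), its hinged tag in front. All four are alike and fixed on the board. Origin midway along the tag's hinge line, on the board's top face (12 mm above the bench); x points from the tag to the bin, z up. The hinge axis runs along y, 12 mm above the origin (24 mm above the bench).
- bin_full_b: another bin filled with brass eyepiece rings (eight, in four stacks), its hinged tag in front. All four bins are 84 x 84 mm open trays, rim 47 mm above the bench, near wall 100 mm and far wall 184 mm from the hinge along +x. Origin and axes as bin_full_a.
- bin_low: a bin nearly empty: one single ring lies in it, its hinged tag in front. At all four, the board between hinge and bin is bare, but for low loose things between neighbouring tags; fixed parts by the hinge rise at most 21 mm above the board. Origin and axes as bin_full_a.
- bin_empty: a bin with nothing in it, its hinged tag in front. Neighbouring tags are 105 mm apart, in one row. Origin and axes as bin_full_a.
- tag_full_a (a joint): lean of the tag of bin_full_a, rad from upright: +0.55 tipped towards its bin (disc face showing), -0.55 tipped away from its bin (plain face showing). All tags: a metal leaf 42 mm wide, 60 mm from hinge to free edge, 3 mm thick, a disc (30 mm across, 3 mm proud) on one face.
- tag_full_b (a joint): lean of the tag of bin_full_b, rad from upright: +0.55 tipped towards its bin (disc face showing), -0.55 tipped away from its bin (plain face showing). All tags: light (about 45 g), swing freely, rest only at the stops (+-0.55), fall over by themselves once pushed past upright.
- tag_low (a joint): lean of the tag of bin_low, rad from upright: +0.55 tipped towards its bin (disc face showing), -0.55 tipped away from its bin (plain face showing). All tags: at a stop the free edge is 31 mm from the hinge line and 75 mm above the bench; upright, 84 mm above the bench.
- tag_empty (a joint): lean of the tag of bin_empty, rad from upright: +0.55 tipped towards its bin (disc face showing), -0.55 tipped away from its bin (plain face showing). Same build as the others.
- ring_low: a loose brass ring, 35 mm across, 13 mm high, lying in bin_low; origin at the centre of its underside. To be left where it is.
- ring_board: a loose brass ring, 35 mm across, 13 mm high, lying on the board between two tags; origin at the centre of its underside. To be left where it is.
- eyecup: a loose green rubber eyecup, 38 mm across, 18 mm high, lying on the board between two tags; origin at the centre of its underside. To be left where it is.
- prism_housing: a black prism housing, 50 x 66 x 48 mm high, on the bench on the robot's side of the board; origin at the centre of its underside. To be left where it is.
- lens_spanner: a chrome lens spanner, 130 mm long and 10 mm high, on the bench on the robot's side of the board; origin at the centre of its underside. To be left where it is.
- screwdriver: a screwdriver, 150 mm long, on the bench beside the right end of the board; origin at the centre of its underside. To be left where it is.
- objective_cell: a dark steel lens cell ring, 52 mm across, 16 mm high, on the bench beside the left end of the board; origin at the centre of its underside. To be left where it is.

How it is judged:
By the outcome, as a careful person would: the job done as asked, in the order asked, and still so for the second after the job is handed in, with the robot touching nothing.
It also fails if it takes over 48 s, if anything falls off the work surface, if the arm or the gripper's body presses on something with over 40 N, if the wrist force passes 120 N, or if a joint passes its speed limit or range.

ROBOT

A 6-joint arm with a two-finger parallel gripper is mounted at the origin on the work surface. World frame = base frame: x ahead of the robot, y to its left, z up, the work surface at z = 0. Lengths are in m, angles in rad, forces in N, time in s.
With the tool pointing down it reaches from about 0.35 to 0.775 m from the base axis. Payload 5.5 kg.
Tool frame: the origin (TCP) lies on the centre line of the jaws, within the pads' length; the fingertips stand ctrl.tip_reach ahead of it and the grasp point (between the pads) is the TCP (ctrl.tip_reach is the distance from the TCP to the fingertips, in m); z points along the fingers, x is the direction in which the jaws open and shut, and the axes are right-handed (so a half turn about z gives the same grasp; the last joint's range is limited). The gripper opens to 85 mm and grips with 20 to 120 N. Pads are 22 mm wide; open, the fingers measure 114 mm over their backs; the gripper's body (76 mm by 85 mm) begins 54 mm behind the grasp point. The pads swing forward as they close: fully open they stand 13 mm farther back than shut.
Start: joints at [1.114, 0.313, 0.046, 1.304, 0, 1.431], TCP at [0.179, 0.546, 0.25] pointing down, gripper open.
Joint ranges: [-2.76, 2.76], [-0.86, 1.69], [-1.03, 1.26], [-2.2, 2.34], [-1.47, 1.5], [-3.14, 3.14]. Speed limits (rad/s): [2.57, 2.57, 3.14, 3.14, 3.14, 3.14].

INTERFACE

Orientations are given as a unit quaternion [x, y, z, w].
In Python, from bench import ctrl, vision gives the robot as it stands.
- The arm moves only by the tool step_arm, never from a script. Its argument "motion" is a list of rows, each an object with "xyz": the shift along the world's x, y, z in cm, a list of three; "twist": the turn about the world's z in degrees. In form: [{"xyz": [tx, ty, tz], "twist": twist}, ...]. A call has 1 to 10 rows; each row shifts and turns the pose as measured when the row begins; what a row does not reach is not made up. A row lasts 1/8 s, in which the tool goes at most 62.5 mm and 10.7 degrees, less where a joint would pass 70% of its speed; a pose out of reach is approached as far as the arm can. A call is refused whole if a number of a shift passes 6.25 or a number of a turn 10.7, either way. A call with a gripper value outside its range is refused whole. "jaw" is the opening, from 0 (shut) to 1 (fully open), set as the call begins (left out, the last holds). The fingers move at their own pace and stop on an object; "newtons" is the grip in N (left out, the last holds). Time passes only in rows, so rows that do not move let the fingers close. It gives the time, the measured TCP pose, the force and the opening at its end, in the units of the state.
- ctrl.sense(): the state, without advancing time (a new reading comes with each control period).
- vision.capture(name): name is "scene" or "top"; returns a dict with "img" (400x640x3 uint8, red, green, blue), "fov_y" (degrees; the focal length in pixels is half the picture's height over the tangent of half this angle, whatever the lens; pixels are square), "cx", "cy" (the principal point, pixels), "R" (3x3) and "t" (3): a world point X has camera coordinates R X + t. Camera axes: x right, y down, z forward; pixel columns grow to the right and rows downward; lengths in m; the calibration is good to about 2 mm. A picture is of the moment at which its call begins. There is no depth.
- ctrl.close_job(): hands the job in, once; it reports no verdict.
The state is a dict: "t": time; "joint_pos": joint angles; "qvel": joint speeds; "tau": joint torques, N m; "tool_pos": TCP position; "eef_rot": TCP orientation; "contact_force": force on the tool from outside, world axes, zero at the start; "ft_torque": the same for the moment, N m; "grip_width": opening from 0.0 (shut) to 1.0 (fully open).
Only numpy, scipy, OpenCV 4.12 (cv2) and the standard library are available. Lean on these libraries where they do the work, as an engineer would, in place of code of your own. Each camera call takes 0.05 s, during which the arm holds its last target. There are 200 camera calls.

## Working session

There is one attempt and no reset: what is moved stays moved. The work goes in short steps, Python scripts to look and compute and a tool call to move; the robot and the scene stay as the last step left them, time stands still between calls to the robot, and variables do not carry over. Pictures are saved under pics/ and viewed, about 8 in all and at most 12, crops included, and the job is handed in when it is done.

Besides the shell and the picture viewer there is one more tool, called after "Call:" as name([rows], argument=value, ...), one row to a line, values as JSON. step_arm: Moves the arm, as the interface text tells. Its arguments: {"type":"object","properties":{"motion":{"type":"array"},"jaw":{"type":"number"},"newtons":{"type":"number"}},"required":["motion"]}

```bash
mkdir -p pics
python3 - <<'E'
from bench import ctrl, vision
import cv2,pickle
for n in("scene","top"):
    c=vision.capture(n); pickle.dump(c,open(n+".pkl","wb")); cv2.imwrite(f"pics/{n}0.png",c["img"][:,:,::-1])
    print(n,c["fov_y"],c["cx"],c["cy"],c["R"],c["t"])
print(ctrl.sense(),ctrl.tip_reach)
E
```

```text
scene 54.02975249347602 310.49845356343684 192.8997165468075 [[-0.83329287  0.55282875  0.00183465]
 [ 0.31825694  0.48242508 -0.8160751 ]
 [-0.45203486 -0.67944567 -0.57794296]] [ 0.4369046  -0.13585665  1.15499102]
top 43.986685222532465 325.0063765718363 204.16030245478868 [[-3.84513780e-03 -9.99776273e-01  2.07994959e-02]
 [-9.89795544e-01  8.42319512e-04 -1.42492357e-01]
 [ 1.42442958e-01 -2.11351511e-02 -9.89577339e-01]] [0.00940825 0.53427499 1.24377332]
{'t': 0.1, 'joint_pos': array([1.11438589e+00, 3.13904685e-01, 4.50665120e-02, 1.30359394e+00,
       4.71219218e-06, 1.43123230e+00]), 'qvel': array([-0.00075362, -0.00207423,  0.00236042, -0.00085981,  0.00019551,
        0.00145272]), 'tau': array([ 2.45241106e-03, -4.81725061e+01,  2.99244833e+01,  1.26600396e-02,
       -1.21129347e-04, -8.51278600e-06]), 'tool_pos': array([0.17894859, 0.54598834, 0.24949908]), 'eef_rot': array([ 8.09805724e-01,  5.86697555e-01, -7.23753722e-04,  3.80971379e-04]), 'contact_force': array([-0.52755681,  0.66264218, -0.24760897]), 'ft_torque': array([ 0.03266043, -0.00658014,  0.02497415]), 'grip_width': 0.9997635603917439} 0.019
```

View pics/scene0.png

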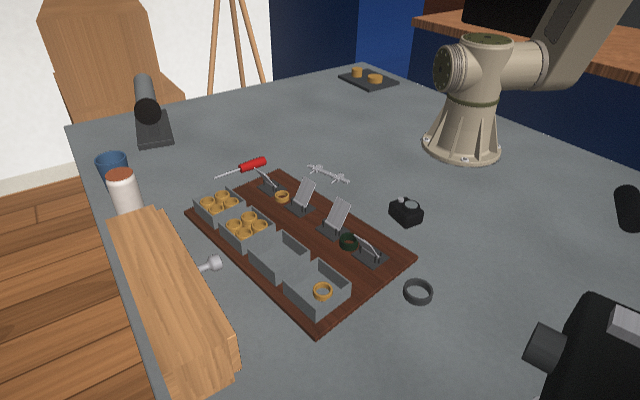

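View pics/top0.png

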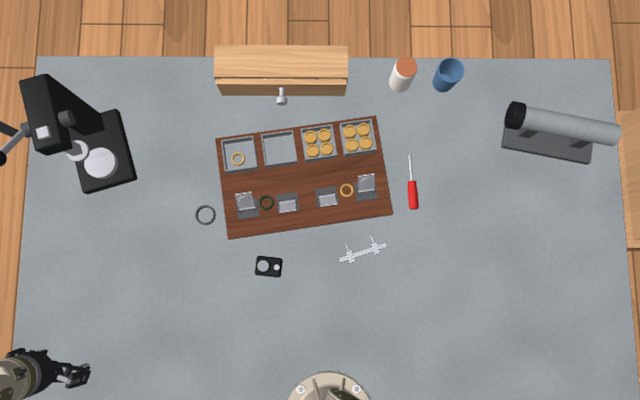

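```bash
cat > h.py <<'E'
import numpy as np, pickle
def ray(c,u,v,z):
    f=200/np.tan(np.radians(c["fov_y"]/2)); R=np.array(c["R"]);t=np.array(c["t"])
    d=R.T@np.array([(u-c["cx"])/f,(v-c["cy"])/f,1]); o=-R.T@t
    return o+d*(z-o[2])/d[2]
def proj(c,X):
    f=200/np.tan(np.radians(c["fov_y"]/2)); p=np.array(c["R"])@X+np.array(c["t"])
    return np.array([c["cx"]+f*p[0]/p[2],c["cy"]+f*p[1]/p[2]])
E
python3 - <<'E'
import cv2,numpy as np
a=cv2.imread("pics/top0.png")[165:235,215:405]; b=cv2.imread("pics/scene0.png")[150:275,240:400]
a=cv2.resize(a,(760,280),interpolation=cv2.INTER_CUBIC)
cv2.imwrite("pics/a.png",a)
cv2.imwrite("pics/b.png",cv2.resize(b,(768,600),interpolation=cv2.INTER_CUBIC))
E
```

```text
(no output)
```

View pics/a.png

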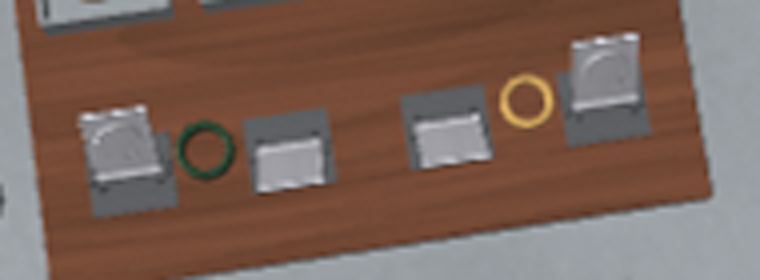

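View pics/b.png

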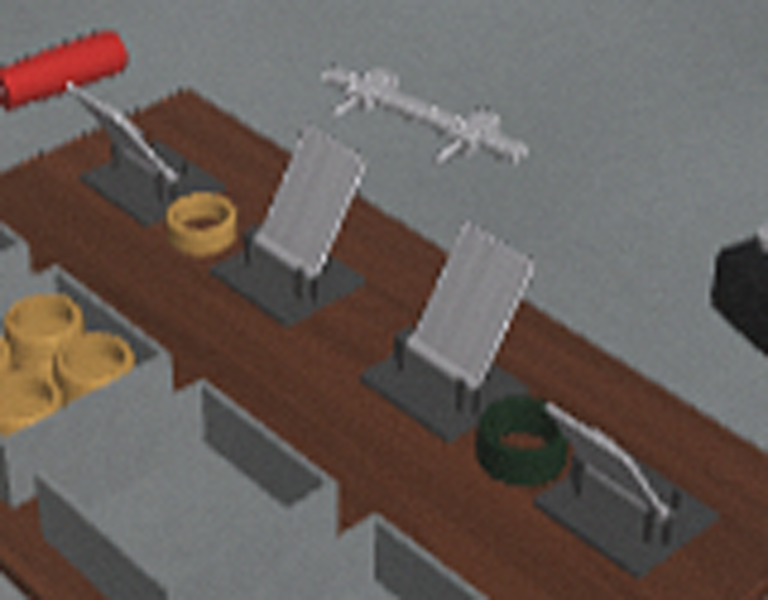

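Run:
```python
from h import *
c=pickle.load(open("top.pkl","rb")); s=pickle.load(open("scene.pkl","rb"))
P=lambda u,v,z:ray(c,215+u/4-.375,165+v/4-.375,z)
S=lambda u,v,z:ray(s,240+u/4.8-.4,150+v/4.8-.4,z)
np.set_printoptions(precision=4,suppress=True)
H=[P(*p,.024) for p in((130,178),(289,145),(449,118),(608,105))]
F=[P(*p,.075) for p in((113,110),(292,187),(456,163),(604,39))]
for h,f in zip(H,F): print(h,f)
print("scene H/F low",S(640,490,.024),S(600,435,.075)); print("third",S(283,257,.024),S(335,148,.075))
print("plate3",P(448,128,.014))
# bin directions from tray centres at rim .047
B=[ray(c,u,v,.047) for u,v in((238,155),(280,148.5),(319,143.5),(358,137.5))]
for b in B: print("bin",b)
d=H[3]-H[0];print("row",np.degrees(np.arctan2(d[1],d[0])),np.linalg.norm(d))
print("ring,eyecup",P(526,101,.02),P(205,150,.025))
```

```text
[0.5234 0.2109 0.024 ] [0.5597 0.2153 0.075 ]
[0.5451 0.1076 0.024 ] [0.5108 0.1026 0.075 ]
[0.563  0.0028 0.024 ] [ 0.5259 -0.0001  0.075 ]
[ 0.5716 -0.1019  0.024 ] [ 0.6053 -0.0946  0.075 ]
scene H/F low [0.5214 0.2143 0.024 ] [0.5535 0.2212 0.075 ]
third [0.5581 0.002  0.024 ] [0.5289 0.0022 0.075 ]
plate3 [0.5579 0.0033 0.014 ]
bin [0.6623 0.234  0.047 ]
bin [0.6798 0.1252 0.047 ]
bin [0.6934 0.0234 0.047 ]
bin [ 0.7098 -0.079   0.047 ]
row -81.24936366331896 0.3164097998148018
ring,eyecup [ 0.575  -0.0481  0.02  ] [0.5417 0.1623 0.025 ]
```

Tags read from left to right in the top view:

| Tag | Shows | Verdict |
|---|---|---|
| low | disc | wrong |
| empty | plain | right |
| full (3rd) | plain | wrong |
| full (4th) | disc | right |

The hinge of the low tag is at about (0.526, 0.211) and the hinge of the third tag at about (0.559, 0.003). The bin direction is about (0.988, 0.152). I'll do the low tag first, from its bin side.

Call:
step_arm([
  {"xyz":[4.5,-3.6,0],"twist":3},
  {"xyz":[4.5,-3.6,0],"twist":3},
  {"xyz":[4.5,-3.6,0],"twist":3},
  {"xyz":[4.5,-3.6,0],"twist":3},
  {"xyz":[4.5,-3.6,0],"twist":3},
  {"xyz":[4.5,-3.6,0],"twist":3},
  {"xyz":[4.5,-3.6,0],"twist":3},
  {"xyz":[4.5,-3.6,0],"twist":3},
  {"xyz":[4.5,-3.6,0],"twist":3},
  {"xyz":[0,0,0],"twist":0},
], jaw=0)

```text
t: 1.35
tool_pos: [0.5925, 0.2094, 0.2437]
eef_rot: [0.643, 0.766, -0.004, -0.0]
contact_force: [0.4, -0.3, -0.7]
grip_width: -0.001
```

Call:
step_arm([
  {"xyz":[-0.1,0.5,-3],"twist":0},
  {"xyz":[-0.1,0.6,-3],"twist":0},
  {"xyz":[0,0,-3],"twist":0},
  {"xyz":[0,0,-2],"twist":0},
  {"xyz":[0,0,0],"twist":0},
])

```text
t: 1.98
tool_pos: [0.5864, 0.2221, 0.129]
eef_rot: [0.643, 0.766, -0.005, -0.002]
contact_force: [0.7, -0.1, 0.1]
grip_width: -0.002
```

```bash
cat > look.py <<'E'
from bench import ctrl, vision
import cv2,numpy as np,sys
n=sys.argv[1]
a=vision.capture("top")["img"][165:235,215:405,::-1]; b=vision.capture("scene")["img"][150:275,240:400,::-1]
a=cv2.resize(a,(608,224),interpolation=cv2.INTER_CUBIC); b=cv2.resize(b,(480,375),interpolation=cv2.INTER_CUBIC)
o=np.zeros((599,608,3),np.uint8); o[:224]=a; o[224:,:480]=b
cv2.imwrite(f"pics/{n}.png",o); s=ctrl.sense(); print(s["t"],s["tool_pos"],s["contact_force"])
E
python3 look.py c1
```

```text
2.075 [0.58806924 0.22225656 0.13123624] [0.34190508 0.13241054 1.3036576 ]
```

View pics/c1.png

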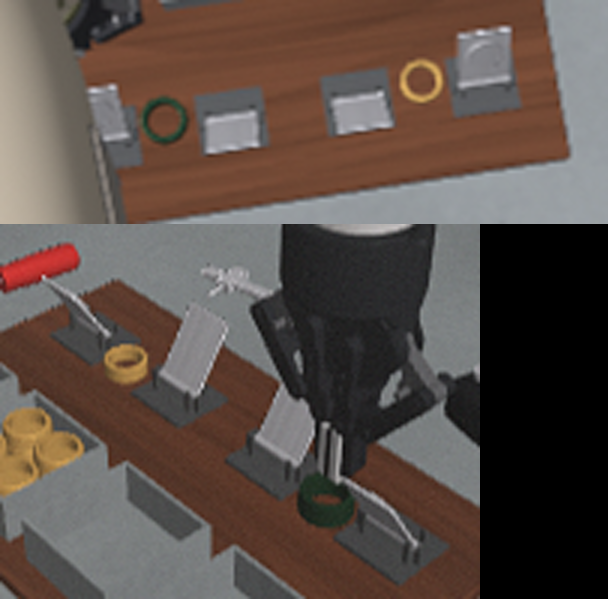

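Run:
```python
from h import *
s=pickle.load(open("scene.pkl","rb"))
for X in((.588,.222,.112),(.588,.222,.077),(.56,.216,.077)):
    u=proj(s,np.array(X)); print((u-[240,150])*3+[0,224])
```

```text
[333.54222655 469.70517822]
[329.87528303 514.73759634]
[360.23487207 491.37020896]
```

The picture shows the shut fingertips at composite pixel (332, 472), where I expected them. They are on the bin side of the low tag and clear of it. Next I descend and check the pose.

Call:
step_arm([
  {"xyz":[0.1,0,-2],"twist":0},
  {"xyz":[0.1,0,-2],"twist":0},
  {"xyz":[0,0,-1.3],"twist":0},
  {"xyz":[0,0,0],"twist":0},
])

```text
t: 2.58
tool_pos: [0.5932, 0.224, 0.0831]
eef_rot: [0.643, 0.766, 0.0, 0.002]
contact_force: [-0.4, 0.0, 0.2]
grip_width: -0.001
```

Call:
step_arm([
  {"xyz":[0,0,-0.6],"twist":0},
  {"xyz":[-0.6,-0.1,0],"twist":0},
  {"xyz":[-0.6,-0.1,0],"twist":0},
  {"xyz":[-0.6,-0.1,0],"twist":0},
  {"xyz":[-0.6,-0.1,0],"twist":0},
  {"xyz":[-0.6,-0.1,0],"twist":0},
  {"xyz":[-0.6,-0.1,0],"twist":0},
])

```text
t: 3.45
tool_pos: [0.5563, 0.2181, 0.0799]
eef_rot: [0.643, 0.766, 0.002, 0.003]
contact_force: [-0.2, -0.8, 0.1]
grip_width: -0.0
```

Call:
step_arm([
  {"xyz":[-0.6,-0.1,0],"twist":0},
  {"xyz":[-0.6,-0.1,0],"twist":0},
  {"xyz":[-0.6,-0.1,0],"twist":0},
  {"xyz":[-0.5,-0.1,0],"twist":0},
  {"xyz":[0,0,0],"twist":0},
])

```text
t: 4.08
tool_pos: [0.5308, 0.2137, 0.0798]
eef_rot: [0.643, 0.766, 0.002, 0.003]
contact_force: [0.8, 0.7, 0.4]
grip_width: -0.003
```

```bash
python3 look.py c2
```

```text
4.175 [0.53142545 0.2137565  0.07990163] [ 0.49280176  0.48740334 -0.55307246]
```

View pics/c2.png

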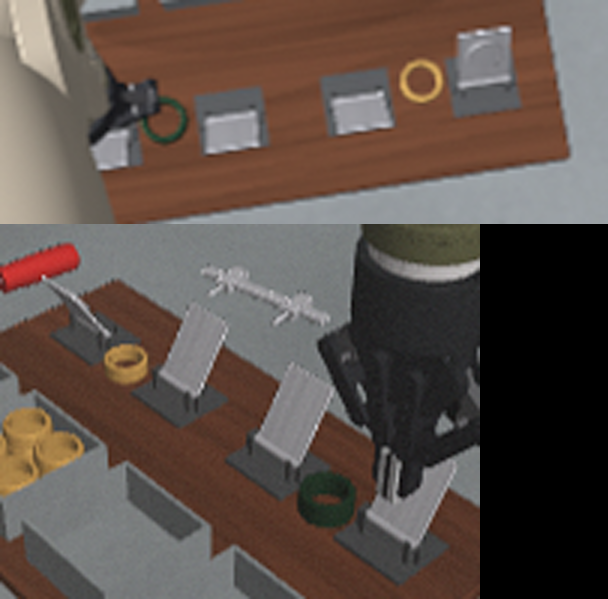

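The low tag has tipped towards the robot: its plain face shows at composite (410, 505). I'll retreat and go to the robot side of the third tag.

Call:
step_arm([
  {"xyz":[1,0.1,0],"twist":0},
  {"xyz":[1,0.1,1],"twist":0},
  {"xyz":[0,0,3],"twist":0},
  {"xyz":[0,0,4],"twist":0},
  {"xyz":[0,0,4],"twist":0},
  {"xyz":[-1,-4,0],"twist":0},
  {"xyz":[-1,-4,0],"twist":0},
  {"xyz":[-1,-4,0],"twist":0},
  {"xyz":[-1,-4,0],"twist":0},
  {"xyz":[-1,-4,0],"twist":0},
])

```text
t: 5.42
tool_pos: [0.5109, 0.0125, 0.2047]
eef_rot: [0.641, 0.768, 0.005, 0.007]
contact_force: [0.4, -0.8, -0.0]
grip_width: -0.002
```

Call:
step_arm([
  {"xyz":[0,0,0],"twist":0},
])

```text
t: 5.55
tool_pos: [0.5113, 0.0101, 0.205]
eef_rot: [0.643, 0.766, 0.005, 0.007]
contact_force: [-0.1, 0.6, -0.4]
grip_width: -0.001
```

Call:
step_arm([
  {"xyz":[-0.9,-0.9,0],"twist":0},
  {"xyz":[-0.9,-0.8,0],"twist":0},
  {"xyz":[0,0,-3],"twist":0},
  {"xyz":[0,0,-3],"twist":0},
  {"xyz":[0,0,-3],"twist":0},
  {"xyz":[0,0,0],"twist":0},
])

```text
t: 6.3
tool_pos: [0.4927, -0.0057, 0.1141]
eef_rot: [0.641, 0.768, 0.006, 0.008]
contact_force: [-0.1, 0.2, -0.5]
grip_width: -0.001
```

```bash
python3 look.py c3
```

```text
6.4 [ 0.4949358  -0.00616715  0.1165452 ] [-1.40038173  0.51294248  0.24670836]
```

View pics/c3.png

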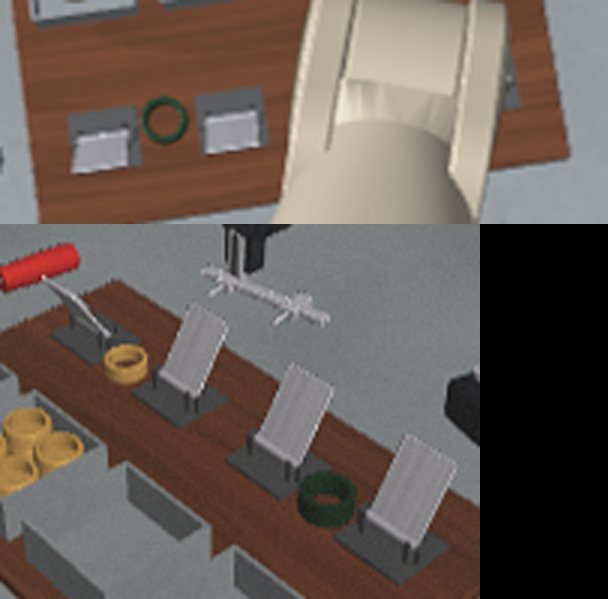

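The low tag is confirmed plain. The fingertip is at composite (245, 270), clear on the robot side of the third tag. Next I descend and push towards the bin.

Call:
step_arm([
  {"xyz":[-0.1,0,-2],"twist":0},
  {"xyz":[0,0,-1.6],"twist":0},
  {"xyz":[0,0,-0.2],"twist":0},
  {"xyz":[0.6,0.1,0],"twist":0},
  {"xyz":[0.6,0.1,0],"twist":0},
  {"xyz":[0.6,0.1,0],"twist":0},
  {"xyz":[0.6,0.1,0],"twist":0},
  {"xyz":[0.6,0.1,0],"twist":0},
])

```text
t: 7.4
tool_pos: [0.5328, -0.0013, 0.087]
eef_rot: [0.64, 0.768, 0.011, 0.017]
contact_force: [0.4, -0.3, -0.7]
grip_width: 0.0
```

Call:
step_arm([
  {"xyz":[0.5,0.1,-0.3],"twist":0},
  {"xyz":[0.6,0.1,-0.2],"twist":0},
  {"xyz":[0.6,0.1,0],"twist":0},
  {"xyz":[0.3,0,0],"twist":0},
  {"xyz":[0,0,0],"twist":0},
])

```text
t: 8.02
tool_pos: [0.5545, 0.002, 0.081]
eef_rot: [0.64, 0.768, 0.011, 0.017]
contact_force: [0.2, -0.2, -0.1]
grip_width: -0.004
```

```bash
python3 look.py c4
```

```text
8.125 [0.55415146 0.00198693 0.08105125] [ 0.17366671  0.4376119  -0.42439373]
```

View pics/c4.png

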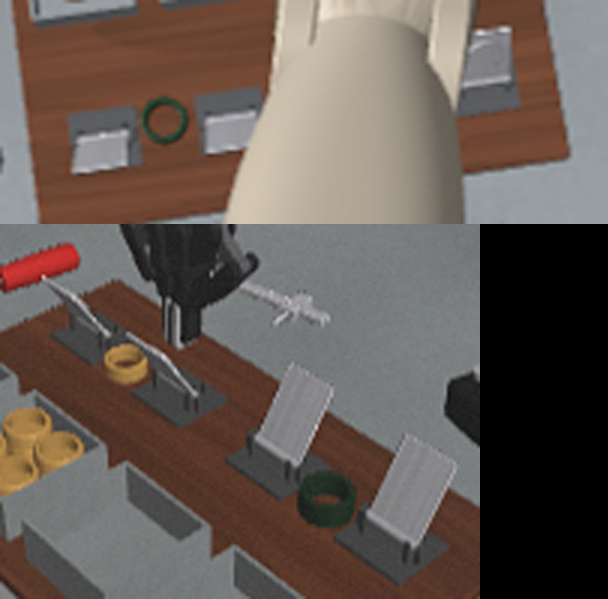

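The third tag has fallen towards its bin, seen at composite (165, 365). I'll retreat towards the robot, then up and well clear.

Call:
step_arm([
  {"xyz":[-1,-0.1,0],"twist":0},
  {"xyz":[-1,-0.1,1],"twist":0},
  {"xyz":[-1,0,3],"twist":0},
  {"xyz":[0,0,4],"twist":0},
  {"xyz":[0,0,4],"twist":0},
  {"xyz":[-3,0,3],"twist":0},
  {"xyz":[-4,0,0],"twist":0},
  {"xyz":[-3,0,0],"twist":0},
  {"xyz":[0,0,0],"twist":0},
])

```text
t: 9.25
tool_pos: [0.4127, -0.0002, 0.2402]
eef_rot: [0.64, 0.768, 0.011, 0.018]
contact_force: [0.8, 0.8, -0.7]
grip_width: 0.001
```

```bash
python3 look.py c5
```

```text
9.35 [ 0.41498194 -0.00045278  0.24016736] [0.26316154 0.24641254 0.19761665]
```

View pics/c5.png

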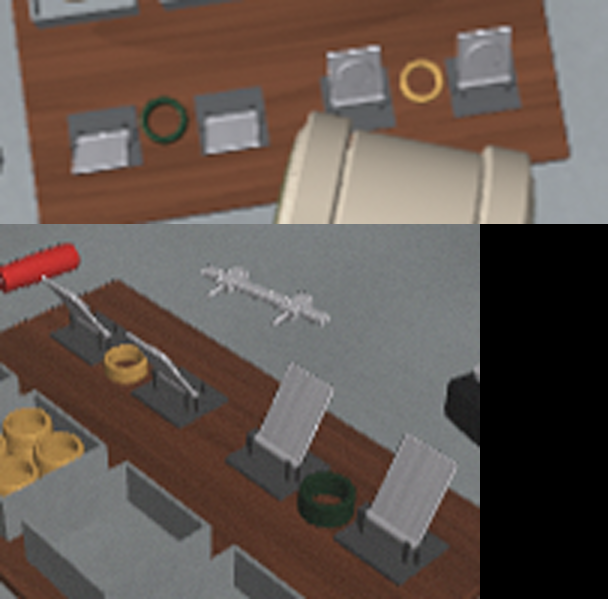

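The discs show at both full bins, (355, 78) and (485, 55). The tags of the low and empty bins are plain, and the ring and eyecup have not moved.

```bash
python3 -c "
from bench import ctrl
print(ctrl.close_job())"
```

```text
the job is handed in; nothing more can be done
None
```

I pushed over the two wrong tags with the shut fingertips and handed the job in at about 9.4 s. The tag of the nearly empty bin went from disc to plain. The tag of the full bin next to the empty one went from plain to disc.

The last pictures show discs at the two full bins only, with plain faces at the low and empty bins. The loose ring and eyecup on the board, and the lens spanner, looked unmoved. Force readings taken at the end of each move stayed around 1 N, and the arm was clear of everything at hand-in. I did not look again at the ring in the low bin, the prism housing or the objective cell after the pushes, but the arm's path stayed clear of them. No checks failed or disagreed.

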